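# Hold the battery pack poised over the walking robot's battery bay

## Task

The black battery pack lies flat on the desk: stand it up on one of its small ends on the desk and let go so that it stands by itself. Then pick it up again, carry it upright over the rack of brackets and bring it over the walking robot's battery bay, stopping with its lower end about a centimetre above the mouth of the bay, upright, centred and turned to fit, so that I can check the fit. Finish while still holding it there, do not let the pack touch the rack or the walking robot, and leave the other things on the desk alone.

Things in the scene. Friction and masses are not known exactly. Their poses are not given: they have to be found in the camera images.
- pack_center (a point): Centre of the loose battery pack: plain black box 80 mm long (its x) x 56 mm wide (y) x 26 mm thick (z), about 0.2 kg, pale paper label on one broad face, thin grey band near each end (ends alike, either may be up). Starts flat on the desk, z up, its length roughly along world y. This point is 13 mm above the desk when flat, 40 mm when it stands on a small (56 x 26 mm) end.
- bay_mouth (a point): Centre of the open mouth of the battery bay in the chassis; chassis axes, z up. An upright rectangular aluminium well, inside 30 mm (its x) x 60 mm (its y), walls 3 mm, rim level 52 mm above the desk. The pack on end fits with its own y (56 mm) along the bay's y, either way round, its 26 mm thickness along the bay's x.
- chassis: The walking robot's chassis, fixed: black, six-lobed, about 225 mm across, deck top 48 mm above the desk, six upturned U-brackets round its edge reaching 85 mm above the desk, none nearer than 75 mm to the bay's middle. Origin on the desk below the bay's middle. It may be at the left or the right; the pack starts on the other side of the rack.
- rack_top (a point): Top centre of the bracket rack, fixed, 65 mm above the desk: an aluminium bar 320 mm long (its x, roughly pointing away from the robot) by 40 mm wide (its y) with five dark U-brackets standing on it. It stands between the pack and the chassis.
- servo: Loose spare servo, grey box 40 x 20 x 38 mm with ears 54 mm across and a white disc on top, standing near the pack, about 125 mm from it on the side away from the robot. Origin: centre of its underside. Leave it alone.
- driver: Loose screwdriver 160 mm long, lying near the chassis on the side towards the robot. Leave it alone.
- mug: White mug, 82 mm across, 95 mm high, at the far side of the desk beyond the rack. Origin: centre of its underside. Leave it alone.
- phone: Black phone 74 x 150 x 9 mm lying flat at the far side of the desk (much larger and thinner than the battery pack). Leave it alone.
- charger: Black plug-in charger 45 x 62 x 28 mm with two brass pins, far right. Leave it alone.
Things that resemble listed ones, but are neither listed nor needed, are in the scene too. Leave any pink look-alike of the part that bears pack_center alone.

How it is judged:
On the way, in this order (a step that is already met when the one before it is completed fails the run):
1. the pack stands by itself on a small end on the desk, let go ((angle between pack_center's own x axis and vertical below 0.08 rad or angle between pack_center's own x axis and vertical above 3.06159 rad) and height (world z) of pack_center between 0.036 and 0.044 m and contact force between pack and the fingers below 0.05 N and contact force between pack and the arm below 0.05 N and linear speed of pack below 0.03 m/s), for 0.3 s.
2. the pack, roughly upright, is carried above the bracket rack ((angle between pack_center's own x axis and vertical below 0.45 rad or angle between pack_center's own x axis and vertical above 2.69159 rad) and x of pack_center in the frame of rack_top between -0.17 and 0.17 m and y of pack_center in the frame of rack_top between -0.03 and 0.03 m and z of pack_center in the frame of rack_top above 0.04 m), for 0.02 s.
At the end, for the whole second after the job is handed in: The pack is held still in the fingers, touching nothing else: its centre within 8 mm (horizontally) of the middle of the bay, its lower end 3 to 25 mm above the mouth, upright within 0.1 rad, its width along the bay's long side within 0.12 rad (horizontal distance between pack_center and bay_mouth below 0.008 m and z of pack_center in the frame of bay_mouth between 0.043 and 0.065 m and (angle between pack_center's own x axis and vertical below 0.1 rad or angle between pack_center's own x axis and vertical above 3.04159 rad) and angle between the y axis of pack_center and the y axis of bay_mouth, either way round below 0.12 rad and linear speed of pack below 0.02 m/s and contact force between pack and the fingers above 1 N and contact force between pack and chassis below 0.05 N); the arm keeps its last pose, push and grip.
It fails at once if the pack touches the walking robot (contact force between pack and chassis above 0.5 N).
It fails at once if the pack touches the rack (contact force between pack and rack above 0.5 N).
It fails at once if another loose thing on the desk (servo, screwdriver, mug, phone, charger) is moved more than 25 mm (distance of any of servo, driver, mug, phone, charger from where it was at the start of the episode above 0.025 m).
It also fails if it takes over 70 s, if anything falls off the work surface, if the arm or the gripper's body presses on something with over 40 N, if the wrist force passes 120 N, or if a joint passes its speed limit or range.

## Robot

A 6-joint arm with a two-finger parallel gripper is mounted at the origin on the work surface. World frame = base frame: x ahead of the robot, y to its left, z up, the work surface at z = 0. Lengths are in m, angles in rad, forces in N, time in s.
With the tool pointing down it reaches from about 0.4 to 0.825 m from the base axis. Payload 7 kg.
Tool frame: the origin (TCP) lies midway between the tips of the shut fingers; the grasp point (between the pads) lies hold_point_z behind it (hold_point_z is the distance from the TCP to the grasp point, in m); z points along the fingers, y is the line along which they close (so a half turn about z gives the same grasp; the last joint's range is limited). The gripper opens to 88 mm and grips with 3 to 60 N. Pads are 19 mm wide; open, the fingers measure 130 mm over their backs; the gripper's body (78 mm by 193 mm) begins 47 mm behind the grasp point.
Start: joints at [1.42, 0.359, 0.012, 0, -1.224, -0.288], TCP at [0.287, 0.611, 0.187] pointing down, gripper open.
Joint ranges: [-3.07, 3.07], [-1.43, 2.12], [-1.02, 1.25], [-3.03, 1.67], [-3.05, -0], [-3.03, 3.03]. Speed limits (rad/s): [2.39, 2.39, 3.01, 3.14, 3.14, 3.14].

## Interface

Orientations are given as [roll, pitch, yaw] about the fixed x, y, z axes, in that order (R = Rz(yaw) Ry(pitch) Rx(roll)).
In Python, from station import * gives the robot as it stands.
- The arm moves only by the tool apply_moves, never from a script. Its argument "steps" is a list of rows, each an object with "translation": the shift along the world's x, y, z scaled (see below), a list of three; "rotation": the turn, a rotation vector about the world's x, y, z scaled (see below), a list of three. A call has exactly 10 rows; each row is the pose to reach, as a shift and turn from the pose commanded when the call began; what a row does not reach only later rows make up. The controller multiplies each number of a shift by 250 mm and each number of a turn by 30 degrees. A row lasts 1/12 s, in which the tool goes at most 41.7 mm and 7.16 degrees, less where a joint would pass 70% of its speed; a pose out of reach is approached as far as the arm can. A call with a number of a shift or a turn outside -1 to 1 is refused whole. A call with a gripper value outside its range is refused whole. "jaw" is the closure, from -1 (fully open) to 1 (shut), so that 0 is half open, set as the call begins (left out, the last holds). The fingers move at their own pace and stop on an object; "newtons" is the grip in N (left out, the last holds). Time passes only in rows, so rows that repeat a pose let the fingers close, or fill a call up. It gives the time, the measured TCP pose, the force, the opening and the grip force at its end, in the units of the state.
- get_state(): the state, without advancing time (a new reading comes with each control period).
- grab_frame(name): name is "scene" or "top" or "wrist"; returns the picture (420x560x3 uint8, blue, green, red); there is no depth.
- camera_model(name): a dict with "fx", "fy", "cx", "cy" (pixels), "xyz" and "rotation" of the camera in the world. Camera axes: x right, y down, z forward; pixel columns grow to the right and rows downward; lengths in m; the calibration is good to about 2 mm. A picture is of the moment at which its call begins: read the wrist's pose just before it. camera_model takes no time and is no camera call; for the wrist camera it gives the pose at the moment of the call.
- job_done(): hands the job in; it is judged then, once.
The state is a dict: "t": time; "q": joint angles; "qd": joint speeds; "joint_efforts": joint torques, N m; "eef_pos": TCP position; "ee_rot": TCP orientation; "force": force on the tool from outside, world axes, zero at the start; "moment": the same for the moment, N m; "width": finger opening in m; "gripper_force": force on a finger pad.
Only numpy, scipy, OpenCV 4.12 (cv2) and the standard library are available. Lean on these libraries where they do the work, as an engineer would, in place of code of your own. Each camera call takes 0.05 s, during which the arm holds its last target. There are 200 camera calls.

## Working session

There is one attempt and no reset: what is moved stays moved. The work goes in short steps, Python scripts to look and compute and a tool call to move; the robot and the scene stay as the last step left them, time stands still between calls to the robot, and variables do not carry over. Pictures are saved under pics/ and viewed, at most 10 in all, crops included, and the job is handed in when it is done.

Besides the shell and the picture viewer there is one more tool, called after "Call:" in YAML: its name, and indented under it one key for each argument. apply_moves: Moves the arm, as the interface text tells. Shifts and turns lie within -1 to 1; 1 stands for 250 mm of shift or 30 degrees of turn. Its arguments: {"type":"object","properties":{"steps":{"type":"array"},"jaw":{"type":"number"},"newtons":{"type":"number"}},"required":["steps"]}

```bash
mkdir -p pics
cat > h.py <<'E'
from station import *
import numpy as np, cv2
def ray(name,u,v,z,m=None):
    m=m or camera_model(name); R=np.array(m["rotation"]); R=R if R.shape==(3,3) else None
    d=R@np.array([(u-m["cx"])/m["fx"],(v-m["cy"])/m["fy"],1]); c=np.array(m["xyz"])
    return c+d*(z-c[2])/d[2]
E
python3 - <<'E'
from h import *
s=get_state();print(s)
for n in("top","scene","wrist"):
    print(n,camera_model(n)); cv2.imwrite(f"pics/{n}0.png",grab_frame(n))
E
```

```text
{'t': 0.0, 'q': array([ 1.42011483e+00,  3.59405312e-01,  1.10784701e-02, -3.62048502e-04,
       -1.22404560e+00, -2.88086038e-01]), 'qd': array([ 0.0001156 , -0.00109148, -0.00023353, -0.00093924, -0.00127102,
        0.00149919]), 'joint_efforts': array([ 1.64664812e-03, -5.82724357e+01,  2.93044013e+01,  6.99646980e+00,
        6.95226394e-03, -1.65991491e-04]), 'eef_pos': array([0.28655927, 0.61057315, 0.18651718]), 'ee_rot': array([ 3.13998479e+00, -1.21525675e-04, -4.38890742e-01]), 'force': array([ 0.37309206,  0.28836968, -0.60088048]), 'moment': array([-0.02168984, -0.01988707,  0.01253276]), 'gripper_force': 0.0, 'width': 0.08786890996491924}
top {'fx': 440.1795430122632, 'fy': 440.1795430122632, 'cx': 274.84667319095655, 'cy': 206.73553899791216, 'xyz': array([ 0.51844309, -0.05647022,  1.24900559]), 'rotation': array([-3.10023038,  0.00517897, -1.54511023])}
scene {'fx': 490.9877699606068, 'fy': 490.9877699606068, 'cx': 286.7329414268095, 'cy': 209.6212323498929, 'xyz': array([1.45039018, 0.22174017, 0.76085334]), 'rotation': array([-2.23535311,  0.01177991,  1.86374002])}
wrist {'fx': 349.74334210241517, 'fy': 349.74334210241517, 'cx': 279.5202357766808, 'cy': 208.54508236514593, 'xyz': array([0.3606253 , 0.57530459, 0.38240122]), 'rotation': array([ 2.83397228e+00, -4.21651915e-04, -2.00969768e+00])}
```

```bash
sed -i 's/R=np.array(m\["rotation"\]).*/R=Rot.from_euler("xyz",m["rotation"]).as_matrix()/; s/^import numpy/from scipy.spatial.transform import Rotation as Rot\nimport numpy/' h.py; cat h.py
```

```text
from station import *
from scipy.spatial.transform import Rotation as Rot
import numpy as np, cv2
def ray(name,u,v,z,m=None):
    m=m or camera_model(name); R=Rot.from_euler("xyz",m["rotation"]).as_matrix()
    d=R@np.array([(u-m["cx"])/m["fx"],(v-m["cy"])/m["fy"],1]); c=np.array(m["xyz"])
    return c+d*(z-c[2])/d[2]
```

View pics/top0.png

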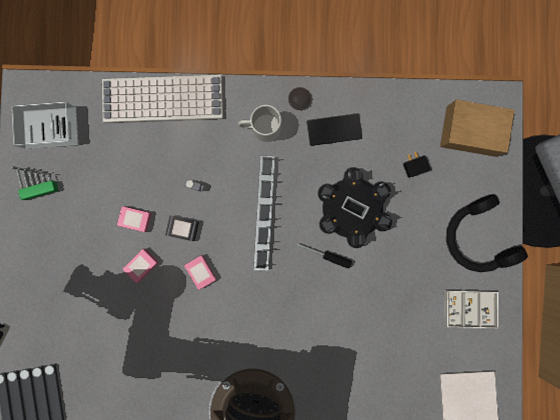

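View pics/scene0.png

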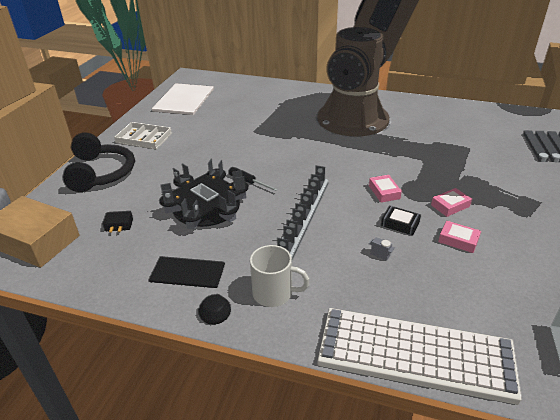

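Candidates for the pack: the black box with pale label at top (183,228), the pink look-alikes at (133,219), (140,264) and (200,272), the phone at (334,129), and the charger at (417,166). I choose (183,228): it is black, labelled and beside the servo at (197,185). The chassis is at the right with its bay at (355,207), and the rack runs along column 264.

Run:
```python
from h import *
im=cv2.imread("pics/top0.png")
a=cv2.resize(im[195:265,140:240],None,fx=4,fy=4,interpolation=2); b=cv2.resize(im[160:255,240:400],None,fx=4*70/95,fy=4*70/95,interpolation=2)
h=min(a.shape[0],b.shape[0]);c=np.hstack([a[:h],b[:h]]);c=cv2.resize(c,(800,int(800*c.shape[0]/c.shape[1])));cv2.imwrite("pics/crop.png",c)
for n,u,v,z in(("pack",183,228,.026),("bay",355,207,.052),("rackA",267,160,.065),("rackB",262,267,.065),("servo",200,185,.04),("pinkA",133,219,.026),("pinkB",140,264,.026),("pinkC",200,272,.026),("drv",315,249,.01)):print(n,ray("top",u,v,z).round(3))
```

```text
pack [0.503 0.205 0.026]
bay [ 0.573 -0.267  0.052]
rackA [ 0.693 -0.025  0.065]
rackB [ 0.405 -0.019  0.065]
servo [0.623 0.159 0.04 ]
pinkA [0.525 0.345 0.026]
pinkB [0.401 0.321 0.026]
pinkC [0.383 0.154 0.026]
drv [ 0.454 -0.164  0.01 ]
```

View pics/crop.png

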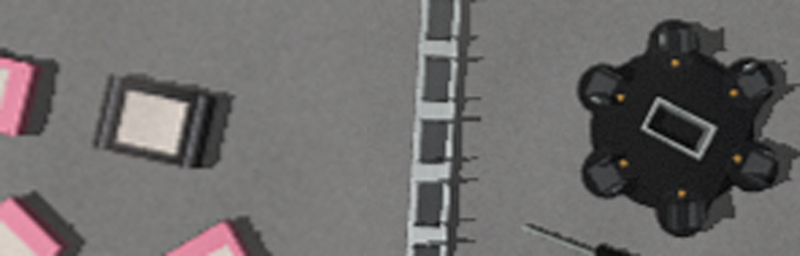

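The crop confirms it: a black box with a grey band at each end and a pale label, no pink. The bay's long side is turned about 22° from world y. I'll go over the pack.

Call:
apply_moves:
  steps:
    - {"translation": [0.05, -0.1, 0], "rotation": [0, 0, -0.15]}
    - {"translation": [0.1, -0.2, 0], "rotation": [0, 0, -0.3]}
    - {"translation": [0.15, -0.3, 0], "rotation": [0, 0, -0.45]}
    - {"translation": [0.2, -0.4, 0], "rotation": [0, 0, -0.6]}
    - {"translation": [0.25, -0.5, 0], "rotation": [0, 0, -0.75]}
    - {"translation": [0.3, -0.6, 0], "rotation": [0, 0, -0.9]}
    - {"translation": [0.35, -0.7, 0], "rotation": [0, 0, -1]}
    - {"translation": [0.4, -0.8, 0], "rotation": [0, 0, -1]}
    - {"translation": [0.45, -0.9, 0], "rotation": [0, 0, -1]}
    - {"translation": [0.45, -0.9, 0], "rotation": [0, 0, -1]}
  jaw: -1
  newtons: 20

```text
t: 0.98
eef_pos: [0.4002, 0.3823, 0.1876]
ee_rot: [3.141, -0.0, -0.965]
force: [-0.7, -0.3, 1.0]
width: 0.0878
gripper_force: 0.0
```

Call:
apply_moves:
  steps:
    - {"translation": [0.05, -0.1, 0], "rotation": [0, 0, -0.15]}
    - {"translation": [0.1, -0.2, 0], "rotation": [0, 0, -0.3]}
    - {"translation": [0.15, -0.3, 0], "rotation": [0, 0, -0.45]}
    - {"translation": [0.2, -0.4, 0], "rotation": [0, 0, -0.6]}
    - {"translation": [0.25, -0.5, 0], "rotation": [0, 0, -0.75]}
    - {"translation": [0.3, -0.55, 0], "rotation": [0, 0, -0.9]}
    - {"translation": [0.35, -0.55, 0], "rotation": [0, 0, -1]}
    - {"translation": [0.4, -0.55, 0], "rotation": [0, 0, -1]}
    - {"translation": [0.4, -0.55, 0], "rotation": [0, 0, -1]}
    - {"translation": [0.4, -0.55, 0], "rotation": [0, 0, -1]}

```text
t: 1.82
eef_pos: [0.4995, 0.2487, 0.1869]
ee_rot: [3.141, -0.001, -1.485]
force: [-0.1, -0.5, -0.2]
width: 0.0877
gripper_force: 0.0
```

Run:
```python
from h import *
import station
print([n for n in dir(station) if n[0]!='_'], getattr(station,"hold_point_z",None))
s=get_state();print(s["eef_pos"],s["ee_rot"],s["q"].round(2)); m=camera_model("wrist");im=grab_frame("wrist")
cv2.imwrite("pics/w1.png",im); np.save("w1.npy",m,allow_pickle=True);print(m)
```

```text
['Unreachable', 'camera_model', 'get_state', 'grab_frame', 'hold_point_z', 'job_done'] 0.0188
[0.49949473 0.24870055 0.18686828] [ 3.14071840e+00 -5.08721666e-04 -1.48485848e+00] [ 0.81  0.17 -0.25 -0.   -1.15 -0.73]
{'fx': 349.74334210241517, 'fy': 349.74334210241517, 'cx': 279.5202357766808, 'cy': 208.54508236514593, 'xyz': array([0.50590025, 0.16604834, 0.3826788 ]), 'rotation': array([ 2.83315284e+00,  1.59564148e-04, -3.05565072e+00])}
```

View pics/w1.png

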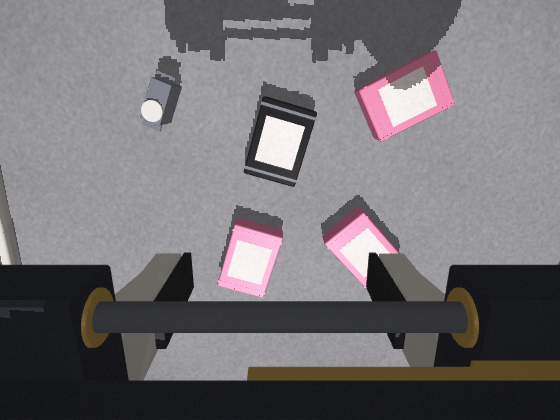

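The wrist view shows the black pack centred at about (280,140), the servo at (155,103), and pinks at (405,95), (250,260) and (362,245). I'll measure the pack from its label and outline.

Run:
```python
from h import *
m=np.load("w1.npy",allow_pickle=True).item(); im=cv2.imread("pics/w1.png")
def W(q,z):return np.array([ray("",u,v,z,m)[:2] for u,v in q])
hsv=cv2.cvtColor(im,cv2.COLOR_BGR2HSV);g=im.max(2)
roi=np.zeros(g.shape,np.uint8);roi[80:200,235:330]=1
for n,mask,z in(("label",(g>180)&(roi>0),.026),("dark",((g<62)|(g>180))&(roi>0),.026)):
    mask=mask.astype(np.uint8)
    if n=="dark": mask=cv2.morphologyEx(mask,cv2.MORPH_CLOSE,np.ones((7,7)))
    c=max(cv2.findContours(mask,0,2)[0],key=cv2.contourArea);q=cv2.boxPoints(cv2.minAreaRect(c));w=W(q,z)
    e=np.diff(np.vstack([w,w[:1]]),axis=0)
    print(n,q.round(),w.mean(0).round(4),np.hypot(*e.T).round(4),np.degrees(np.arctan2(e[:,1],e[:,0])).round(1))
print(W([(262,97),(316,109),(296,185),(245,172)],.026))
for p in((185,85),(165,130),(152,110)):print(W([p],.038))
print("pinks",W([(268,297),(222,285),(280,238),(325,243),(363,210)],.026))
print([im[v,u].tolist() for u,v in((285,90),(255,135),(280,180),(268,102))])
```

```text
label [[253. 159.]
 [266. 115.]
 [305. 126.]
 [292. 170.]] [0.5028 0.2102] [0.0457 0.0396 0.0462 0.0411] [-102.6  169.    79.3  -11.6]
dark [[240. 171.]
 [263.  95.]
 [317. 111.]
 [294. 187.]] [0.5033 0.2096] [0.0787 0.0552 0.0798 0.0589] [-103.3  168.9   79.4  -12.2]
[[0.52292617 0.16740925]
 [0.4693363  0.17405304]
 [0.48122045 0.25199313]
 [0.53523925 0.24276137]]
[[0.59443057 0.16290453]]
[[0.61349863 0.20567759]]
[[0.62554753 0.18805352]]
pinks [[0.50028746 0.38810311]
 [0.55421094 0.37693594]
 [0.49275826 0.31310438]
 [0.44270311 0.31476924]
 [0.40692574 0.27322099]]
[[88, 84, 87], [46, 44, 44], [59, 58, 58], [40, 39, 39]]
```

Call:
apply_moves:
  steps:
    - {"translation": [0.014, -0.08, -0.1], "rotation": [0, 0, -0.2]}
    - {"translation": [0.014, -0.155, -0.2], "rotation": [0, 0, -0.4]}
    - {"translation": [0.014, -0.155, -0.3], "rotation": [0, 0, -0.557]}
    - {"translation": [0.014, -0.155, -0.3], "rotation": [0, 0, -0.557]}
    - {"translation": [0.014, -0.155, -0.3], "rotation": [0, 0, -0.557]}
    - {"translation": [0.014, -0.155, -0.3], "rotation": [0, 0, -0.557]}
    - {"translation": [0.014, -0.155, -0.3], "rotation": [0, 0, -0.557]}
    - {"translation": [0.014, -0.155, -0.3], "rotation": [0, 0, -0.557]}
    - {"translation": [0.014, -0.155, -0.3], "rotation": [0, 0, -0.557]}
    - {"translation": [0.014, -0.155, -0.3], "rotation": [0, 0, -0.557]}

```text
t: 2.7
eef_pos: [0.503, 0.2102, 0.1132]
ee_rot: [-3.141, 0.001, -1.777]
force: [-0.5, 0.3, -0.6]
width: 0.0877
gripper_force: 0.0
```

Call:
apply_moves:
  steps:
    - {"translation": [0, 0, 0], "rotation": [0.196, -0.041, 0]}
    - {"translation": [0, 0, 0], "rotation": [0.392, -0.082, 0]}
    - {"translation": [0, 0, 0], "rotation": [0.588, -0.122, 0]}
    - {"translation": [0, 0, 0], "rotation": [0.783, -0.163, 0]}
    - {"translation": [0, 0, 0], "rotation": [0.979, -0.204, 0]}
    - {"translation": [0, 0, 0], "rotation": [0.979, -0.204, 0]}
    - {"translation": [0, 0, 0], "rotation": [0.979, -0.204, 0]}
    - {"translation": [0, 0, 0], "rotation": [0.979, -0.204, 0]}
    - {"translation": [0, 0, 0], "rotation": [0.979, -0.204, 0]}
    - {"translation": [0, 0, 0], "rotation": [0.979, -0.204, 0]}

```text
t: 3.53
eef_pos: [0.5025, 0.2108, 0.1126]
ee_rot: [3.141, 0.523, -1.775]
force: [1.3, 0.1, 0.1]
width: 0.0878
gripper_force: 0.0
```

Call:
apply_moves:
  steps:
    - {"translation": [0, 0, 0], "rotation": [0.163, -0.034, 0]}
    - {"translation": [0, 0, 0], "rotation": [0.326, -0.068, 0]}
    - {"translation": [0, 0, 0], "rotation": [0.326, -0.068, 0]}
    - {"translation": [0, 0, 0], "rotation": [0.326, -0.068, 0]}
    - {"translation": [0, 0, 0], "rotation": [0.326, -0.068, 0]}
    - {"translation": [0, 0, 0], "rotation": [0.326, -0.068, 0]}
    - {"translation": [0, 0, 0], "rotation": [0.326, -0.068, 0]}
    - {"translation": [0, 0, 0], "rotation": [0.326, -0.068, 0]}
    - {"translation": [0, 0, 0], "rotation": [0.326, -0.068, 0]}
    - {"translation": [0, 0, 0], "rotation": [0.326, -0.068, 0]}

```text
t: 4.37
eef_pos: [0.5026, 0.2103, 0.1127]
ee_rot: [3.141, 0.698, -1.777]
force: [-0.3, -0.6, 0.2]
width: 0.0873
gripper_force: 0.0
```

Run:
```python
from h import *
s=get_state();print(s["t"],s["eef_pos"],s["q"].round(2),s["force"])
R=Rot.from_euler("xyz",s["ee_rot"]).as_matrix();print(R.round(3))
print(((np.array([.503,.210,.010])-s["eef_pos"])/.25).round(3))
```

```text
4.3667 [0.50260458 0.21031228 0.11268972] [ 0.17  0.18 -0.36 -0.84 -0.93  0.1 ] [-0.30273446 -0.62265429  0.16913855]
[[-0.157 -0.979  0.131]
 [-0.75   0.204  0.629]
 [-0.643  0.001 -0.766]]
[ 0.002 -0.001 -0.411]
```

Tracking is good. I'll descend and close.

Call:
apply_moves:
  steps:
    - {"translation": [0.002, 0, -0.06], "rotation": [0, 0, 0]}
    - {"translation": [0.002, 0, -0.12], "rotation": [0, 0, 0]}
    - {"translation": [0.002, 0, -0.18], "rotation": [0, 0, 0]}
    - {"translation": [0.002, 0, -0.24], "rotation": [0, 0, 0]}
    - {"translation": [0.002, 0, -0.3], "rotation": [0, 0, 0]}
    - {"translation": [0.002, 0, -0.34], "rotation": [0, 0, 0]}
    - {"translation": [0.002, 0, -0.37], "rotation": [0, 0, 0]}
    - {"translation": [0.002, 0, -0.39], "rotation": [0, 0, 0]}
    - {"translation": [0.002, 0, -0.41], "rotation": [0, 0, 0]}
    - {"translation": [0.002, 0, -0.41], "rotation": [0, 0, 0]}

```text
t: 5.2
eef_pos: [0.5031, 0.2097, 0.0093]
ee_rot: [3.139, 0.698, -1.779]
force: [-0.2, -1.0, 0.1]
width: 0.0877
gripper_force: 0.0
```

Call:
apply_moves:
  steps:
    - {"translation": [0, 0, 0], "rotation": [0, 0, 0]}
    - {"translation": [0, 0, 0], "rotation": [0, 0, 0]}
    - {"translation": [0, 0, 0], "rotation": [0, 0, 0]}
    - {"translation": [0, 0, 0], "rotation": [0, 0, 0]}
    - {"translation": [0, 0, 0], "rotation": [0, 0, 0]}
    - {"translation": [0, 0, 0], "rotation": [0, 0, 0]}
    - {"translation": [0, 0, 0], "rotation": [0, 0, 0]}
    - {"translation": [0, 0, 0], "rotation": [0, 0, 0]}
    - {"translation": [0, 0, 0], "rotation": [0, 0, 0]}
    - {"translation": [0, 0, 0], "rotation": [0, 0, 0]}
  jaw: 1
  newtons: 20

```text
t: 6.03
eef_pos: [0.5033, 0.2098, 0.01]
ee_rot: [3.14, 0.698, -1.778]
force: [-0.3, 0.5, 0.0]
width: 0.0263
gripper_force: 0.0
```

Run:
```python
from h import *
a=grab_frame("wrist");s=get_state();print(s["width"],s["gripper_force"])
b=grab_frame("scene")[150:270,330:520]
cv2.imwrite("pics/w2.png",np.hstack([cv2.resize(a,(400,300)),cv2.resize(b,(400,300))]))
```

```text
0.02237868006450266 0.0
```

View pics/w2.png

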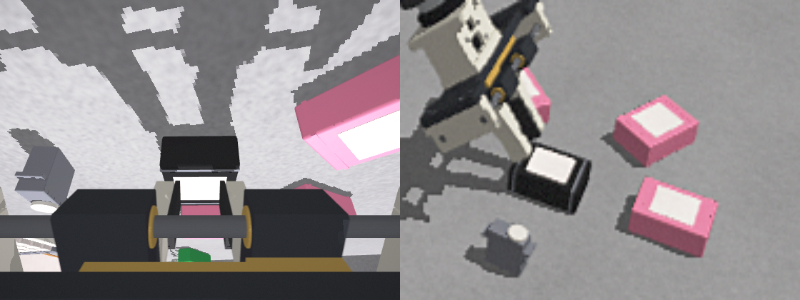

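Run:
```python
from h import *
s=get_state();print(s["width"],s["eef_pos"])
def proj(n,P):
    m=camera_model(n);R=Rot.from_euler("xyz",m["rotation"]).as_matrix();p=R.T@(np.array(P)-m["xyz"]);return (m["fx"]*p[0]/p[2]+m["cx"],m["fy"]*p[1]/p[2]+m["cy"])
l=np.array([.204,.979,0]);u=np.array([.979,-.204,0]);c=np.array([.503,.21,0])
a=grab_frame("wrist");b=grab_frame("scene");t=grab_frame("top")
for n,i in(("wrist",a),("scene",b),("top",t)):
    for sl in(-1,1):
        for su in(-1,1):
            for z in(0,.026):
                p=proj(n,c+l*.04*sl+u*.028*su+[0,0,z]);cv2.circle(i,tuple(int(round(x))for x in p),1,(0,255,0) if z else (0,255,255),-1)
    p=proj(n,s["eef_pos"]);cv2.circle(i,tuple(int(round(x))for x in p),2,(0,0,255),-1)
f=lambda x,w:cv2.resize(x,(w,300))
cv2.imwrite("pics/w3.png",np.hstack([f(a[150:350,150:420],300),f(b[180:260,350:450],280),f(t[190:260,150:220],220)]))
```

```text
0.018076483389612683 [0.50325888 0.20975024 0.00991513]
```

View pics/w3.png

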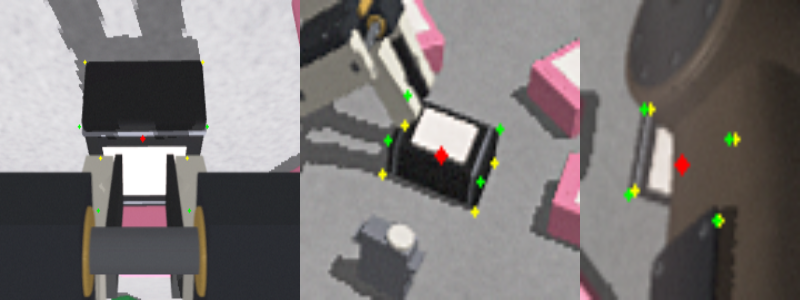

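The pack has not moved (projected corners match), but the open fingers sit well behind the TCP and closed above the pack. I'll back off along the tool and measure the fingertips at pack width.

Call:
apply_moves:
  steps:
    - {"translation": [-0.03, -0.12, 0.16], "rotation": [0, 0, 0]}
    - {"translation": [-0.04, -0.2, 0.24], "rotation": [0, 0, 0]}
    - {"translation": [-0.05, -0.25, 0.3], "rotation": [0, 0, 0]}
    - {"translation": [-0.05, -0.25, 0.3], "rotation": [0, 0, 0]}
    - {"translation": [-0.05, -0.25, 0.3], "rotation": [0, 0, 0]}
    - {"translation": [-0.05, -0.25, 0.3], "rotation": [0, 0, 0]}
    - {"translation": [-0.05, -0.25, 0.3], "rotation": [0, 0, 0]}
    - {"translation": [-0.05, -0.25, 0.3], "rotation": [0, 0, 0]}
    - {"translation": [-0.05, -0.25, 0.3], "rotation": [0, 0, 0]}
    - {"translation": [-0.05, -0.25, 0.3], "rotation": [0, 0, 0]}
  jaw: -0.32

```text
t: 7.12
eef_pos: [0.4904, 0.1476, 0.0843]
ee_rot: [3.139, 0.698, -1.779]
force: [-0.5, 0.0, 0.2]
width: 0.0575
gripper_force: 0.0
```

Run:
```python
from h import *
s=get_state();m=camera_model("wrist");print(s["width"],s["eef_pos"])
a=grab_frame("wrist");cv2.imwrite("pics/w4.png",a)
# fixed camera-in-tool
R=Rot.from_euler("xyz",s["ee_rot"]).as_matrix();C=Rot.from_euler("xyz",m["rotation"]).as_matrix()
t=R.T@(np.array(m["xyz"])-s["eef_pos"]);CT=R.T@C;print(t.round(4),CT.round(3))
for x in(-.0095,.0095):
  for b in(0,.0188,.03,.04,.05):
    for sy in(-1,1):
        p=CT.T@(np.array([x,sy*s["width"]/2,-b])-t);print(x,b,(m["fx"]*p[0]/p[2]+m["cx"]).round(),(m["fy"]*p[1]/p[2]+m["cy"]).round())
```

```text
0.0574512897032611 [0.49044302 0.14763829 0.08430875]
[ 0.084   0.0007 -0.1965] [[ 0.001 -0.953 -0.304]
 [ 1.     0.001 -0.   ]
 [ 0.001 -0.304  0.953]]
-0.0095 0 232.0 256.0
-0.0095 0 325.0 256.0
-0.0095 0.0188 228.0 270.0
-0.0095 0.0188 329.0 270.0
-0.0095 0.03 225.0 280.0
-0.0095 0.03 332.0 280.0
-0.0095 0.04 222.0 290.0
-0.0095 0.04 335.0 290.0
-0.0095 0.05 218.0 301.0
-0.0095 0.05 338.0 301.0
0.0095 0 231.0 227.0
0.0095 0 326.0 227.0
0.0095 0.0188 226.0 239.0
0.0095 0.0188 331.0 239.0
0.0095 0.03 223.0 248.0
0.0095 0.03 334.0 248.0
0.0095 0.04 220.0 256.0
0.0095 0.04 337.0 256.0
0.0095 0.05 216.0 265.0
0.0095 0.05 340.0 265.0
```

View pics/w4.png

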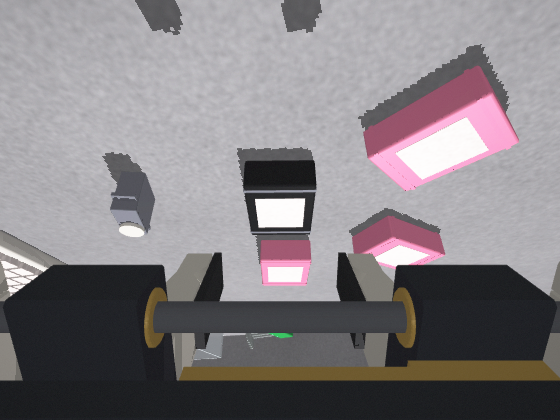

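The tip edges at (223,253) and (337,253) put the real fingertips about 35 mm behind the reported TCP. I'll redo the grasp with a 20° lean, tips 10 mm toward the −y end and lower.

Call:
apply_moves:
  steps:
    - {"translation": [0.01, 0.05, 0], "rotation": [-0.163, 0.034, 0]}
    - {"translation": [0.02, 0.1, 0], "rotation": [-0.326, 0.068, 0]}
    - {"translation": [0.03, 0.15, -0.03], "rotation": [-0.49, 0.102, 0]}
    - {"translation": [0.04, 0.2, -0.06], "rotation": [-0.653, 0.136, 0]}
    - {"translation": [0.052, 0.257, -0.1], "rotation": [-0.653, 0.136, 0]}
    - {"translation": [0.052, 0.257, -0.137], "rotation": [-0.653, 0.136, 0]}
    - {"translation": [0.052, 0.257, -0.137], "rotation": [-0.653, 0.136, 0]}
    - {"translation": [0.052, 0.257, -0.137], "rotation": [-0.653, 0.136, 0]}
    - {"translation": [0.052, 0.257, -0.137], "rotation": [-0.653, 0.136, 0]}
    - {"translation": [0.052, 0.257, -0.137], "rotation": [-0.653, 0.136, 0]}
  jaw: -0.7

```text
t: 8.0
eef_pos: [0.5043, 0.2106, 0.0512]
ee_rot: [-3.142, 0.349, -1.779]
force: [-0.4, -0.2, 0.0]
width: 0.0743
gripper_force: 0.0
```

Call:
apply_moves:
  steps:
    - {"translation": [0, 0, -0.04], "rotation": [0, 0, 0]}
    - {"translation": [0, 0, -0.08], "rotation": [0, 0, 0]}
    - {"translation": [0, 0, -0.12], "rotation": [0, 0, 0]}
    - {"translation": [0, 0, -0.16], "rotation": [0, 0, 0]}
    - {"translation": [0, 0, -0.2], "rotation": [0, 0, 0]}
    - {"translation": [0, 0, -0.22], "rotation": [0, 0, 0]}
    - {"translation": [0, 0, -0.22], "rotation": [0, 0, 0]}
    - {"translation": [0, 0, -0.22], "rotation": [0, 0, 0]}
    - {"translation": [0, 0, -0.22], "rotation": [0, 0, 0]}
    - {"translation": [0, 0, -0.22], "rotation": [0, 0, 0]}

```text
t: 8.83
eef_pos: [0.5041, 0.2117, -0.0038]
ee_rot: [-3.141, 0.349, -1.777]
force: [-0.1, 0.7, -0.4]
width: 0.0743
gripper_force: 0.0
```

Call:
apply_moves:
  steps:
    - {"translation": [0, 0, -0.02], "rotation": [0, 0, 0]}
    - {"translation": [0, 0, -0.03], "rotation": [0, 0, 0]}
    - {"translation": [0, 0, -0.04], "rotation": [0, 0, 0]}
    - {"translation": [0, 0, -0.05], "rotation": [0, 0, 0]}
    - {"translation": [0, 0, -0.06], "rotation": [0, 0, 0]}
    - {"translation": [0, 0, -0.068], "rotation": [0, 0, 0]}
    - {"translation": [0, 0, -0.068], "rotation": [0, 0, 0]}
    - {"translation": [0, 0, -0.068], "rotation": [0, 0, 0]}
    - {"translation": [0, 0, -0.068], "rotation": [0, 0, 0]}
    - {"translation": [0, 0, -0.068], "rotation": [0, 0, 0]}

```text
t: 9.67
eef_pos: [0.5038, 0.2115, -0.0212]
ee_rot: [3.141, 0.349, -1.778]
force: [0.5, 0.0, 0.2]
width: 0.0743
gripper_force: 0.0
```

Call:
apply_moves:
  steps:
    - {"translation": [0, 0, 0], "rotation": [0, 0, 0]}
    - {"translation": [0, 0, 0], "rotation": [0, 0, 0]}
    - {"translation": [0, 0, 0], "rotation": [0, 0, 0]}
    - {"translation": [0, 0, 0], "rotation": [0, 0, 0]}
    - {"translation": [0, 0, 0], "rotation": [0, 0, 0]}
    - {"translation": [0, 0, 0], "rotation": [0, 0, 0]}
    - {"translation": [0, 0, 0], "rotation": [0, 0, 0]}
    - {"translation": [0, 0, 0], "rotation": [0, 0, 0]}
    - {"translation": [0, 0, 0], "rotation": [0, 0, 0]}
    - {"translation": [0, 0, 0], "rotation": [0, 0, 0]}
  jaw: 0.2
  newtons: 20

```text
t: 10.5
eef_pos: [0.5038, 0.2116, -0.0212]
ee_rot: [3.141, 0.349, -1.778]
force: [1.0, -0.1, 1.9]
width: 0.0559
gripper_force: 20.0
```

Gripped at 55.9 mm with 20 N. I'll lift and rotate −90° about the pack's width axis.

Call:
apply_moves:
  steps:
    - {"translation": [0, 0, 0.06], "rotation": [0, 0, 0]}
    - {"translation": [0, 0, 0.14], "rotation": [0, 0, 0]}
    - {"translation": [0, 0, 0.22], "rotation": [0, 0, 0]}
    - {"translation": [0, 0, 0.3], "rotation": [-0.163, 0.034, 0]}
    - {"translation": [0, 0, 0.38], "rotation": [-0.326, 0.068, 0]}
    - {"translation": [0, 0, 0.46], "rotation": [-0.49, 0.102, 0]}
    - {"translation": [0, 0, 0.54], "rotation": [-0.653, 0.136, 0]}
    - {"translation": [0, 0, 0.6], "rotation": [-0.816, 0.17, 0]}
    - {"translation": [0, 0, 0.6], "rotation": [-0.979, 0.204, 0]}
    - {"translation": [0, 0, 0.6], "rotation": [-0.979, 0.204, 0]}

```text
t: 11.33
eef_pos: [0.5044, 0.2138, 0.1284]
ee_rot: [-3.14, -0.18, -1.775]
force: [0.6, -0.7, -2.6]
width: 0.0557
gripper_force: 20.0
```

Call:
apply_moves:
  steps:
    - {"translation": [0, 0, 0], "rotation": [-0.122, 0.025, 0]}
    - {"translation": [0, 0, 0], "rotation": [-0.245, 0.051, 0]}
    - {"translation": [0, 0, 0], "rotation": [-0.367, 0.076, 0]}
    - {"translation": [0, 0, 0], "rotation": [-0.49, 0.102, 0]}
    - {"translation": [0, 0, 0], "rotation": [-0.612, 0.128, 0]}
    - {"translation": [0, 0, 0], "rotation": [-0.734, 0.153, 0]}
    - {"translation": [0, 0, 0], "rotation": [-0.857, 0.178, 0]}
    - {"translation": [0, 0, 0], "rotation": [-0.979, 0.204, 0]}
    - {"translation": [0, 0, 0], "rotation": [-0.979, 0.204, 0]}
    - {"translation": [0, 0, 0], "rotation": [-0.979, 0.204, 0]}

```text
t: 12.17
eef_pos: [0.5032, 0.2116, 0.1266]
ee_rot: [3.14, -0.7, -1.776]
force: [0.1, -1.1, -1.7]
width: 0.0559
gripper_force: 20.0
```

Call:
apply_moves:
  steps:
    - {"translation": [0, 0, 0], "rotation": [-0.122, 0.025, 0]}
    - {"translation": [0, 0, 0], "rotation": [-0.245, 0.051, 0]}
    - {"translation": [0, 0, 0], "rotation": [-0.367, 0.076, 0]}
    - {"translation": [0, 0, 0], "rotation": [-0.49, 0.102, 0]}
    - {"translation": [0, 0, 0], "rotation": [-0.612, 0.128, 0]}
    - {"translation": [0, 0, 0], "rotation": [-0.734, 0.153, 0]}
    - {"translation": [0, 0, 0], "rotation": [-0.857, 0.178, 0]}
    - {"translation": [0, 0, 0], "rotation": [-0.979, 0.204, 0]}
    - {"translation": [0, 0, 0], "rotation": [-0.979, 0.204, 0]}
    - {"translation": [0, 0, 0], "rotation": [-0.979, 0.204, 0]}

```text
t: 13.0
eef_pos: [0.5037, 0.2111, 0.1276]
ee_rot: [-3.141, -1.221, -1.777]
force: [-0.1, 0.1, -1.1]
width: 0.056
gripper_force: 20.0
```

Run:
```python
from h import *
s=get_state();print(s["t"],s["eef_pos"],s["ee_rot"],s["q"].round(2),s["width"],s["gripper_force"])
a=grab_frame("wrist");b=grab_frame("scene");cv2.imwrite("pics/w5a.png",a);cv2.imwrite("pics/w5b.png",b)
cv2.imwrite("pics/w5.png",np.hstack([cv2.resize(a,(400,300)),cv2.resize(b[110:275,320:540],(400,300))]))
```

```text
13.0 [0.50365664 0.21105267 0.12755489] [-3.14132569 -1.22094973 -1.77747757] [ 1.01  0.88  0.01  0.35 -1.89 -1.33] 0.05595655623339533 19.960911870002747
```

View pics/w5.png

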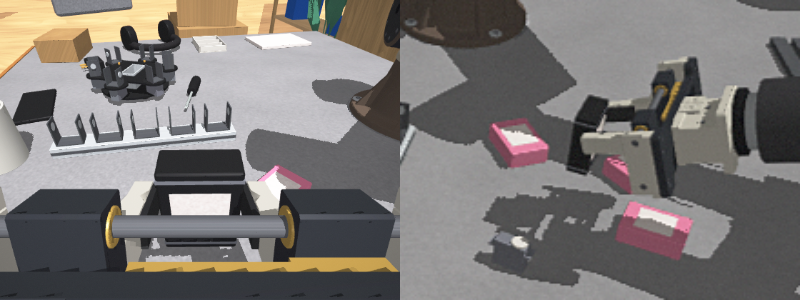

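```bash
cat >> h.py <<'E'
def proj(m,P):
    R=Rot.from_euler("xyz",m["rotation"]).as_matrix();p=R.T@(np.array(P)-m["xyz"]);return np.array([m["fx"]*p[0]/p[2]+m["cx"],m["fy"]*p[1]/p[2]+m["cy"]])
E
python3 - <<'E'
from h import *
l=np.array([np.cos(np.radians(78.2)),np.sin(np.radians(78.2)),0]);u=np.array([l[1],-l[0],0])
Rg=Rot.from_euler("xyz",[3.141,.349,-1.778]).as_matrix();tg=np.array([.5038,.2116,-.0212])
s=get_state();m=camera_model("wrist");R=Rot.from_euler("xyz",s["ee_rot"]).as_matrix()
f=lambda P:R@(Rg.T@(np.array(P)-tg))+s["eef_pos"]
c=np.array([.503,.21,.013]);C=f(c);print("centre",C.round(4),"x axis",(f(c-l)-C).round(3),"y",(f(c+u)-C).round(3))
for h in(-.013,.013):
  for w in(-.028,.028):print(h,w,proj(m,f(c-l*.04+u*w+[0,0,h])).round(1))
im=cv2.imread("pics/w5a.png").max(2)
for col in(250,280,310):print(col,[(r,int(im[r,col])) for r in range(200,275,2)])
for row in(218,240):print(row,[(k,int(im[row,k])) for k in list(range(206,236,2))+list(range(324,354,2))])
E
```

```text
centre [0.5107 0.245  0.1311] x axis [-0.002 -0.004  1.   ] y [ 0.979 -0.204  0.001]
-0.013 -0.028 [336.9 204. ]
-0.013 0.028 [221.2 204.2]
0.013 -0.028 [344.8 240.7]
0.013 0.028 [213.2 241. ]
250 [(200, 123), (202, 205), (204, 201), (206, 204), (208, 203), (210, 62), (212, 45), (214, 46), (216, 47), (218, 44), (220, 48), (222, 46), (224, 45), (226, 47), (228, 45), (230, 45), (232, 45), (234, 46), (236, 44), (238, 44), (240, 46), (242, 58), (244, 67), (246, 58), (248, 39), (250, 39), (252, 40), (254, 147), (256, 142), (258, 142), (260, 40), (262, 38), (264, 42), (266, 38), (268, 37), (270, 39), (272, 250), (274, 244)]
280 [(200, 212), (202, 201), (204, 202), (206, 203), (208, 205), (210, 51), (212, 45), (214, 46), (216, 43), (218, 45), (220, 43), (222, 45), (224, 46), (226, 43), (228, 43), (230, 46), (232, 46), (234, 45), (236, 44), (238, 47), (240, 44), (242, 60), (244, 78), (246, 60), (248, 40), (250, 38), (252, 40), (254, 139), (256, 141), (258, 117), (260, 38), (262, 38), (264, 37), (266, 38), (268, 37), (270, 37), (272, 250), (274, 247)]
310 [(200, 201), (202, 205), (204, 197), 
[... 388 characters left out ...]
)]
218 [(206, 198), (208, 198), (210, 201), (212, 204), (214, 208), (216, 198), (218, 201), (220, 197), (222, 41), (224, 44), (226, 46), (228, 44), (230, 45), (232, 45), (234, 48), (324, 45), (326, 44), (328, 46), (330, 43), (332, 43), (334, 47), (336, 43), (338, 197), (340, 207), (342, 205), (344, 112), (346, 108), (348, 109), (350, 104), (352, 107)]
240 [(206, 197), (208, 195), (210, 198), (212, 197), (214, 204), (216, 157), (218, 44), (220, 46), (222, 44), (224, 43), (226, 44), (228, 46), (230, 44), (232, 45), (234, 45), (324, 46), (326, 44), (328, 46), (330, 45), (332, 46), (334, 46), (336, 46), (338, 44), (340, 45), (342, 112), (344, 200), (346, 198), (348, 204), (350, 204), (352, 201)]
```

Upright and held, with the pack about 4 mm lower in the grip than predicted. I'll lower it until the force rises.

Call:
apply_moves:
  steps:
    - {"translation": [0, -0.02, -0.04], "rotation": [0, 0, 0]}
    - {"translation": [0, -0.04, -0.08], "rotation": [0, 0, 0]}
    - {"translation": [0, -0.06, -0.12], "rotation": [0, 0, 0]}
    - {"translation": [0, -0.06, -0.17], "rotation": [0, 0, 0]}
    - {"translation": [0, -0.06, -0.21], "rotation": [0, 0, 0]}
    - {"translation": [0, -0.06, -0.25], "rotation": [0, 0, 0]}
    - {"translation": [0, -0.06, -0.28], "rotation": [0, 0, 0]}
    - {"translation": [0, -0.06, -0.3], "rotation": [0, 0, 0]}
    - {"translation": [0, -0.06, -0.32], "rotation": [0, 0, 0]}
    - {"translation": [0, -0.06, -0.32], "rotation": [0, 0, 0]}

```text
t: 13.93
eef_pos: [0.5036, 0.1964, 0.0477]
ee_rot: [-3.139, -1.223, -1.779]
force: [-0.5, -0.5, -1.4]
width: 0.0556
gripper_force: 20.0
```

Call:
apply_moves:
  steps:
    - {"translation": [0, 0, -0.004], "rotation": [0, 0, 0]}
    - {"translation": [0, 0, -0.008], "rotation": [0, 0, 0]}
    - {"translation": [0, 0, -0.012], "rotation": [0, 0, 0]}
    - {"translation": [0, 0, -0.016], "rotation": [0, 0, 0]}
    - {"translation": [0, 0, -0.016], "rotation": [0, 0, 0]}
    - {"translation": [0, 0, -0.016], "rotation": [0, 0, 0]}
    - {"translation": [0, 0, -0.016], "rotation": [0, 0, 0]}
    - {"translation": [0, 0, -0.016], "rotation": [0, 0, 0]}
    - {"translation": [0, 0, -0.016], "rotation": [0, 0, 0]}
    - {"translation": [0, 0, -0.016], "rotation": [0, 0, 0]}

```text
t: 14.77
eef_pos: [0.5038, 0.1965, 0.0447]
ee_rot: [-3.138, -1.222, -1.78]
force: [0.1, -0.3, -2.5]
width: 0.0556
gripper_force: 20.0
```

Call:
apply_moves:
  steps:
    - {"translation": [0, 0, -0.004], "rotation": [0, 0, 0]}
    - {"translation": [0, 0, -0.008], "rotation": [0, 0, 0]}
    - {"translation": [0, 0, -0.012], "rotation": [0, 0, 0]}
    - {"translation": [0, 0, -0.012], "rotation": [0, 0, 0]}
    - {"translation": [0, 0, -0.012], "rotation": [0, 0, 0]}
    - {"translation": [0, 0, -0.012], "rotation": [0, 0, 0]}
    - {"translation": [0, 0, -0.012], "rotation": [0, 0, 0]}
    - {"translation": [0, 0, -0.012], "rotation": [0, 0, 0]}
    - {"translation": [0, 0, -0.012], "rotation": [0, 0, 0]}
    - {"translation": [0, 0, -0.012], "rotation": [0, 0, 0]}

```text
t: 15.6
eef_pos: [0.5038, 0.1965, 0.0417]
ee_rot: [-3.138, -1.222, -1.78]
force: [-0.1, -0.1, -1.4]
width: 0.056
gripper_force: 20.0
```

Call:
apply_moves:
  steps:
    - {"translation": [0, 0, -0.004], "rotation": [0, 0, 0]}
    - {"translation": [0, 0, -0.008], "rotation": [0, 0, 0]}
    - {"translation": [0, 0, -0.01], "rotation": [0, 0, 0]}
    - {"translation": [0, 0, -0.01], "rotation": [0, 0, 0]}
    - {"translation": [0, 0, -0.01], "rotation": [0, 0, 0]}
    - {"translation": [0, 0, -0.01], "rotation": [0, 0, 0]}
    - {"translation": [0, 0, -0.01], "rotation": [0, 0, 0]}
    - {"translation": [0, 0, -0.01], "rotation": [0, 0, 0]}
    - {"translation": [0, 0, -0.01], "rotation": [0, 0, 0]}
    - {"translation": [0, 0, -0.01], "rotation": [0, 0, 0]}

```text
t: 16.43
eef_pos: [0.5038, 0.1965, 0.0393]
ee_rot: [-3.138, -1.222, -1.78]
force: [-0.7, 1.3, 0.4]
width: 0.056
gripper_force: 20.0
```

Call:
apply_moves:
  steps:
    - {"translation": [0, 0, -0.003], "rotation": [0, 0, 0]}
    - {"translation": [0, 0, -0.006], "rotation": [0, 0, 0]}
    - {"translation": [0, 0, -0.006], "rotation": [0, 0, 0]}
    - {"translation": [0, 0, -0.006], "rotation": [0, 0, 0]}
    - {"translation": [0, 0, -0.006], "rotation": [0, 0, 0]}
    - {"translation": [0, 0, -0.006], "rotation": [0, 0, 0]}
    - {"translation": [0, 0, -0.006], "rotation": [0, 0, 0]}
    - {"translation": [0, 0, -0.006], "rotation": [0, 0, 0]}
    - {"translation": [0, 0, -0.006], "rotation": [0, 0, 0]}
    - {"translation": [0, 0, -0.006], "rotation": [0, 0, 0]}

```text
t: 17.27
eef_pos: [0.5037, 0.1965, 0.0393]
ee_rot: [-3.136, -1.224, -1.782]
force: [-1.6, 2.0, 7.2]
width: 0.0559
gripper_force: 19.9
```

Contact. I'll release, then back out along the tool axis.

Call:
apply_moves:
  steps:
    - {"translation": [0, 0, 0], "rotation": [0, 0, 0]}
    - {"translation": [0, 0, 0], "rotation": [0, 0, 0]}
    - {"translation": [0, 0, 0], "rotation": [0, 0, 0]}
    - {"translation": [0, 0, 0], "rotation": [0, 0, 0]}
    - {"translation": [0, 0, 0], "rotation": [0, 0, 0]}
    - {"translation": [0, 0, 0], "rotation": [0, 0, 0]}
    - {"translation": [0, 0, 0], "rotation": [0, 0, 0]}
    - {"translation": [0, 0, 0], "rotation": [0, 0, 0]}
    - {"translation": [0, 0, 0], "rotation": [0, 0, 0]}
    - {"translation": [0, 0, 0], "rotation": [0, 0, 0]}
  jaw: -1

```text
t: 18.1
eef_pos: [0.5038, 0.1965, 0.0377]
ee_rot: [-3.138, -1.222, -1.78]
force: [0.4, -1.0, -0.7]
width: 0.0875
gripper_force: 0.0
```

Call:
apply_moves:
  steps:
    - {"translation": [0.01, 0.05, 0.018], "rotation": [0, 0, 0]}
    - {"translation": [0.02, 0.1, 0.037], "rotation": [0, 0, 0]}
    - {"translation": [0.03, 0.15, 0.055], "rotation": [0, 0, 0]}
    - {"translation": [0.04, 0.2, 0.075], "rotation": [0, 0, 0]}
    - {"translation": [0.05, 0.25, 0.1], "rotation": [0, 0, 0]}
    - {"translation": [0.06, 0.3, 0.15], "rotation": [0, 0, 0]}
    - {"translation": [0.07, 0.35, 0.2], "rotation": [0, 0, 0]}
    - {"translation": [0.08, 0.4, 0.3], "rotation": [0, 0, 0]}
    - {"translation": [0.08, 0.4, 0.4], "rotation": [0, 0, 0]}
    - {"translation": [0.08, 0.4, 0.4], "rotation": [0, 0, 0]}

```text
t: 18.93
eef_pos: [0.525, 0.2984, 0.1419]
ee_rot: [-3.127, -1.216, -1.789]
force: [0.1, 0.4, 1.3]
width: 0.0875
gripper_force: 0.0
```

Call:
apply_moves:
  steps:
    - {"translation": [0, 0, 0.1], "rotation": [0.122, -0.025, 0]}
    - {"translation": [0, 0, 0.2], "rotation": [0.245, -0.051, 0]}
    - {"translation": [0, 0, 0.3], "rotation": [0.367, -0.076, 0]}
    - {"translation": [0, 0, 0.4], "rotation": [0.49, -0.102, 0]}
    - {"translation": [0, 0, 0.45], "rotation": [0.612, -0.128, 0]}
    - {"translation": [0, 0, 0.45], "rotation": [0.734, -0.153, 0]}
    - {"translation": [0, 0, 0.45], "rotation": [0.857, -0.178, 0]}
    - {"translation": [0, 0, 0.45], "rotation": [0.979, -0.204, 0]}
    - {"translation": [0, 0, 0.45], "rotation": [0.979, -0.204, 0]}
    - {"translation": [0, 0, 0.45], "rotation": [0.979, -0.204, 0]}

```text
t: 19.77
eef_pos: [0.5238, 0.2959, 0.252]
ee_rot: [-3.139, -0.696, -1.78]
force: [-0.6, -0.9, 0.6]
width: 0.0879
gripper_force: 0.0
```

Call:
apply_moves:
  steps:
    - {"translation": [0, 0, 0], "rotation": [0.122, -0.025, 0]}
    - {"translation": [0, 0, 0], "rotation": [0.245, -0.051, 0]}
    - {"translation": [0, 0, 0], "rotation": [0.367, -0.076, 0]}
    - {"translation": [0, 0, 0], "rotation": [0.49, -0.102, 0]}
    - {"translation": [0, 0, 0], "rotation": [0.612, -0.128, 0]}
    - {"translation": [0, 0, 0], "rotation": [0.734, -0.153, 0]}
    - {"translation": [0, 0, 0], "rotation": [0.857, -0.178, 0]}
    - {"translation": [0, 0, 0], "rotation": [0.979, -0.204, 0]}
    - {"translation": [0, 0, 0], "rotation": [0.979, -0.204, 0]}
    - {"translation": [0, 0, 0], "rotation": [0.979, -0.204, 0]}

```text
t: 20.6
eef_pos: [0.5235, 0.2957, 0.2501]
ee_rot: [3.141, -0.177, -1.778]
force: [0.3, -0.1, -0.4]
width: 0.0876
gripper_force: 0.0
```

Call:
apply_moves:
  steps:
    - {"translation": [0, 0, 0], "rotation": [0.163, -0.034, 0]}
    - {"translation": [0, 0, 0], "rotation": [0.326, -0.068, 0]}
    - {"translation": [0, 0, 0], "rotation": [0.326, -0.068, 0]}
    - {"translation": [0, 0, 0], "rotation": [0.326, -0.068, 0]}
    - {"translation": [0, 0, 0], "rotation": [0.326, -0.068, 0]}
    - {"translation": [0, 0, 0], "rotation": [0.326, -0.068, 0]}
    - {"translation": [0, 0, 0], "rotation": [0.326, -0.068, 0]}
    - {"translation": [0, 0, 0], "rotation": [0.326, -0.068, 0]}
    - {"translation": [0, 0, 0], "rotation": [0.326, -0.068, 0]}
    - {"translation": [0, 0, 0], "rotation": [0.326, -0.068, 0]}

```text
t: 21.43
eef_pos: [0.5237, 0.2967, 0.2499]
ee_rot: [3.141, -0.001, -1.777]
force: [-0.5, -0.1, -0.1]
width: 0.0876
gripper_force: 0.0
```

Run:
```python
from h import *
s=get_state();m=camera_model("wrist");a=grab_frame("wrist");b=grab_frame("scene");cv2.imwrite("pics/w6a.png",a);np.save("w6.npy",m,allow_pickle=True)
print(s["eef_pos"],s["ee_rot"],proj(m,[.511,.2305,.08]),m["xyz"])
cv2.imwrite("pics/w6.png",np.hstack([cv2.resize(a,(400,300)),cv2.resize(b[110:275,320:540],(400,300))]))
g=a.max(2);mask=(g<62).astype(np.uint8);mask[262:]=0
for c in cv2.findContours(cv2.morphologyEx(mask,cv2.MORPH_OPEN,np.ones((5,5))),0,2)[0]:
    if cv2.contourArea(c)<1500:continue
    q=cv2.boxPoints(cv2.minAreaRect(c));w=np.array([ray("",x,y,.08,m)[:2] for x,y in q]);e=np.diff(np.vstack([w,w[:1]]),axis=0)
    print(q.round(),w.mean(0).round(4),np.hypot(*e.T).round(4),np.degrees(np.arctan2(e[:,1],e[:,0])).round(1))
```

```text
[0.52372215 0.29671767 0.2498909 ] [ 3.14139647e+00 -1.27252520e-03 -1.77725776e+00] [277.9492365  113.40917841] [0.50605055 0.21568158 0.44575817]
```

View pics/w6.png

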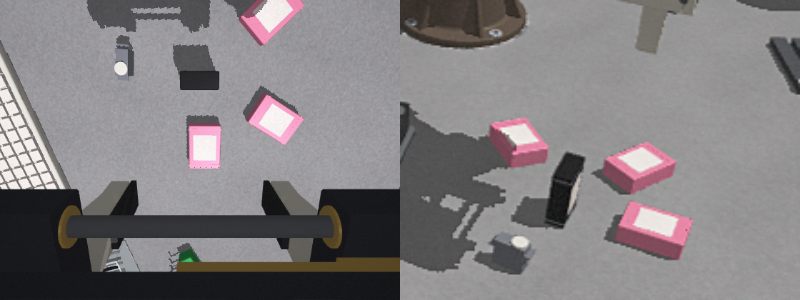

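The pack stands by itself: its top is at about (280,112) in the full wrist image, as predicted, with the servo and the pinks untouched. I'll measure its top exactly.

Run:
```python
from h import *
a=cv2.imread("pics/w6a.png");m=np.load("w6.npy",allow_pickle=True).item();s=get_state()
g=a.max(2);mask=(g<58).astype(np.uint8);mask[:85]=0;mask[150:]=0;mask[:,:230]=0;mask[:,330:]=0
c=max(cv2.findContours(cv2.morphologyEx(mask,cv2.MORPH_OPEN,np.ones((5,5))),0,2)[0],key=cv2.contourArea)
q=cv2.boxPoints(cv2.minAreaRect(c));w=np.array([ray("",x,y,.08,m)[:2] for x,y in q]);e=np.diff(np.vstack([w,w[:1]]),axis=0)
print(q.round(),w.mean(0).round(4),np.hypot(*e.T).round(4),np.degrees(np.arctan2(e[:,1],e[:,0])).round(1))
```

```text
[[252.  99.]
 [306.  99.]
 [306. 125.]
 [252. 125.]] [0.5097 0.2295] [0.0539 0.0253 0.0551 0.0253] [ 168.2   79.5  -11.8 -103.2]
```

Call:
apply_moves:
  steps:
    - {"translation": [-0.02, -0.09, -0.05], "rotation": [0, 0, 0]}
    - {"translation": [-0.04, -0.18, -0.15], "rotation": [0, 0, 0]}
    - {"translation": [-0.055, -0.268, -0.25], "rotation": [0, 0, 0]}
    - {"translation": [-0.055, -0.268, -0.37], "rotation": [0, 0, 0]}
    - {"translation": [-0.055, -0.268, -0.49], "rotation": [0, 0, 0]}
    - {"translation": [-0.055, -0.268, -0.6], "rotation": [0, 0, 0]}
    - {"translation": [-0.055, -0.268, -0.6], "rotation": [0, 0, 0]}
    - {"translation": [-0.055, -0.268, -0.6], "rotation": [0, 0, 0]}
    - {"translation": [-0.055, -0.268, -0.6], "rotation": [0, 0, 0]}
    - {"translation": [-0.055, -0.268, -0.6], "rotation": [0, 0, 0]}

```text
t: 22.37
eef_pos: [0.5113, 0.2305, 0.1023]
ee_rot: [-3.139, 0.002, -1.777]
force: [-0.1, 0.1, -0.4]
width: 0.0876
gripper_force: 0.0
```

Call:
apply_moves:
  steps:
    - {"translation": [0, 0, -0.05], "rotation": [0, 0, 0]}
    - {"translation": [0, 0, -0.1], "rotation": [0, 0, 0]}
    - {"translation": [0, 0, -0.15], "rotation": [0, 0, 0]}
    - {"translation": [0, 0, -0.2], "rotation": [0, 0, 0]}
    - {"translation": [0, 0, -0.24], "rotation": [0, 0, 0]}
    - {"translation": [0, 0, -0.28], "rotation": [0, 0, 0]}
    - {"translation": [0, 0, -0.308], "rotation": [0, 0, 0]}
    - {"translation": [0, 0, -0.308], "rotation": [0, 0, 0]}
    - {"translation": [0, 0, -0.308], "rotation": [0, 0, 0]}
    - {"translation": [0, 0, -0.308], "rotation": [0, 0, 0]}

```text
t: 23.2
eef_pos: [0.5105, 0.2298, 0.0238]
ee_rot: [-3.141, 0.0, -1.777]
force: [0.7, -0.5, 1.2]
width: 0.0874
gripper_force: 0.0
```

Call:
apply_moves:
  steps:
    - {"translation": [0, 0, 0], "rotation": [0, 0, 0]}
    - {"translation": [0, 0, 0], "rotation": [0, 0, 0]}
    - {"translation": [0, 0, 0], "rotation": [0, 0, 0]}
    - {"translation": [0, 0, 0], "rotation": [0, 0, 0]}
    - {"translation": [0, 0, 0], "rotation": [0, 0, 0]}
    - {"translation": [0, 0, 0], "rotation": [0, 0, 0]}
    - {"translation": [0, 0, 0], "rotation": [0, 0, 0]}
    - {"translation": [0, 0, 0], "rotation": [0, 0, 0]}
    - {"translation": [0, 0, 0], "rotation": [0, 0, 0]}
    - {"translation": [0, 0, 0], "rotation": [0, 0, 0]}
  jaw: 0.2
  newtons: 30

```text
t: 24.03
eef_pos: [0.5101, 0.2296, 0.0233]
ee_rot: [-3.141, -0.0, -1.778]
force: [0.4, -0.3, 1.8]
width: 0.056
gripper_force: 30.0
```

Gripped from above. I'll lift, carry it over the rack and yaw it toward the bay.

Call:
apply_moves:
  steps:
    - {"translation": [0, 0, 0.06], "rotation": [0, 0, 0]}
    - {"translation": [0, 0, 0.16], "rotation": [0, 0, 0]}
    - {"translation": [0, 0, 0.28], "rotation": [0, 0, 0.1]}
    - {"translation": [0, 0, 0.4], "rotation": [0, 0, 0.2]}
    - {"translation": [0, 0, 0.52], "rotation": [0, 0, 0.33]}
    - {"translation": [0, 0, 0.64], "rotation": [0, 0, 0.46]}
    - {"translation": [0, 0, 0.76], "rotation": [0, 0, 0.6]}
    - {"translation": [0, 0, 0.85], "rotation": [0, 0, 0.74]}
    - {"translation": [0, 0, 0.907], "rotation": [0, 0, 0.881]}
    - {"translation": [0, 0, 0.907], "rotation": [0, 0, 0.881]}

```text
t: 24.87
eef_pos: [0.5113, 0.2303, 0.2534]
ee_rot: [-3.137, 0.001, -1.312]
force: [0.6, -0.5, -1.0]
width: 0.0558
gripper_force: 30.0
```

Call:
apply_moves:
  steps:
    - {"translation": [0, -0.06, 0], "rotation": [0, 0, 0.09]}
    - {"translation": [0, -0.16, 0], "rotation": [0, 0, 0.18]}
    - {"translation": [0, -0.26, 0], "rotation": [0, 0, 0.28]}
    - {"translation": [0, -0.36, 0], "rotation": [0, 0, 0.38]}
    - {"translation": [0, -0.46, 0], "rotation": [0, 0, 0.48]}
    - {"translation": [0, -0.56, 0], "rotation": [0, 0, 0.58]}
    - {"translation": [0, -0.66, 0], "rotation": [0, 0, 0.68]}
    - {"translation": [0, -0.76, 0], "rotation": [0, 0, 0.78]}
    - {"translation": [0, -0.86, 0], "rotation": [0, 0, 0.881]}
    - {"translation": [0, -0.93, 0], "rotation": [0, 0, 0.881]}

```text
t: 25.7
eef_pos: [0.5089, -0.0048, 0.2485]
ee_rot: [3.14, 0.001, -0.854]
force: [0.2, 0.1, -0.9]
width: 0.0558
gripper_force: 30.0
```

Call:
apply_moves:
  steps:
    - {"translation": [0, -0.1, 0], "rotation": [0, 0, 0.09]}
    - {"translation": [0, -0.2, 0], "rotation": [0, 0, 0.18]}
    - {"translation": [0, -0.3, 0], "rotation": [0, 0, 0.28]}
    - {"translation": [0, -0.4, 0], "rotation": [0, 0, 0.38]}
    - {"translation": [-0.01, -0.5, 0], "rotation": [0, 0, 0.48]}
    - {"translation": [-0.02, -0.6, 0], "rotation": [0, 0, 0.58]}
    - {"translation": [-0.03, -0.7, 0], "rotation": [0, 0, 0.68]}
    - {"translation": [-0.044, -0.8, 0], "rotation": [0, 0, 0.78]}
    - {"translation": [-0.044, -0.88, 0], "rotation": [0, 0, 0.881]}
    - {"translation": [-0.044, -0.94, 0], "rotation": [0, 0, 0.881]}

```text
t: 26.53
eef_pos: [0.4979, -0.2393, 0.2483]
ee_rot: [3.141, 0.002, -0.394]
force: [0.7, 0.4, -1.4]
width: 0.0562
gripper_force: 30.0
```

Call:
apply_moves:
  steps:
    - {"translation": [0, 0, 0], "rotation": [0, 0, 0]}
    - {"translation": [0, 0, 0], "rotation": [0, 0, 0]}
    - {"translation": [0, 0, 0], "rotation": [0, 0, 0]}
    - {"translation": [0, 0, 0], "rotation": [0, 0, 0]}
    - {"translation": [0, 0, 0], "rotation": [0, 0, 0]}
    - {"translation": [0, 0, 0], "rotation": [0, 0, 0]}
    - {"translation": [0, 0, 0], "rotation": [0, 0, 0]}
    - {"translation": [0, 0, 0], "rotation": [0, 0, 0]}
    - {"translation": [0, 0, 0], "rotation": [0, 0, 0]}
    - {"translation": [0, 0, 0], "rotation": [0, 0, 0]}

```text
t: 27.37
eef_pos: [0.4991, -0.2379, 0.25]
ee_rot: [-3.141, -0.001, -0.394]
force: [0.2, -0.6, -1.2]
width: 0.0557
gripper_force: 30.0
```

Run:
```python
from h import *
s=get_state();m=camera_model("wrist");a=grab_frame("wrist");cv2.imwrite("pics/w7.png",a);np.save("w7.npy",m,allow_pickle=True)
print(s["t"],s["eef_pos"],s["ee_rot"],s["q"].round(2),s["force"],proj(m,[.573,-.267,.052]))
```

```text
27.3667 [ 0.4990604  -0.23788045  0.25002771] [-3.14145190e+00 -6.21440231e-04 -3.93648718e-01] [-0.09  0.12 -0.16  0.   -1.29  1.27] [ 0.18863103 -0.60820601 -1.22628584] [277.87786486 100.00089924]
```

View pics/w7.png

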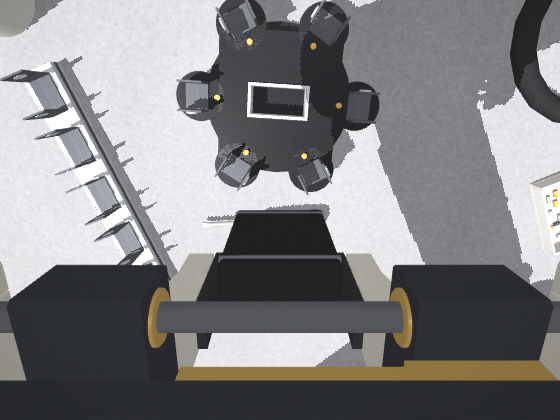

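The bay rim is centred at about (278,101), close to the prediction and turned about 3°; the pack is in hand below it at (280,240). I'll measure the rim outline.

Run:
```python
from h import *
a=cv2.imread("pics/w7.png");m=np.load("w7.npy",allow_pickle=True).item();s=get_state();g=a.min(2)
mask=(g>150).astype(np.uint8);mask[:75]=0;mask[127:]=0;mask[:,:240]=0;mask[:,317:]=0
c=max(cv2.findContours(mask,0,2)[0],key=cv2.contourArea)
q=cv2.boxPoints(cv2.minAreaRect(c));w=np.array([ray("",x,y,.052,m)[:2] for x,y in q]);e=np.diff(np.vstack([w,w[:1]]),axis=0)
print(q.round(1),w.mean(0).round(4),np.hypot(*e.T).round(4),np.degrees(np.arctan2(e[:,1],e[:,0])).round(1))
inner=((g<110)).astype(np.uint8);inner[:75]=0;cs,_=cv2.findContours(inner*(cv2.drawContours(np.zeros_like(mask),[c],-1,1,-1)),0,2)
ci=max(cs,key=cv2.contourArea);qi=cv2.boxPoints(cv2.minAreaRect(ci));print("inner",np.array([ray("",x,y,.052,m)[:2] for x,y in qi]).mean(0).round(4))
# expected pack corners: TCP at grasp (.5101,.2296,.0233), pack centre (.5097,.2295,.04)
R=Rot.from_euler("xyz",s["ee_rot"]).as_matrix()
for z in(-.04+.0167,.04+.0167):
  for x in(-.013,.013):
    for y in(-.028,.028): print(z,x,y,proj(m,s["eef_pos"]+R@np.array([x,y,0])+[0,0,z]).round(0))
for col in(265,280,300):print(col,[(r,int(a[r,col].max())) for r in range(204,270,2)])
```

```text
[[245.7 116.6]
 [248.   81.3]
 [309.3  85.4]
 [307.  120.7]] [ 0.5719 -0.2662] [0.0363 0.0651 0.0364 0.067 ] [ -28.2 -116.1  154.9   63.8]
inner [ 0.5722 -0.2666]
-0.0233 -0.013 -0.028 [238. 244.]
-0.0233 -0.013 0.028 [320. 244.]
-0.0233 0.013 -0.028 [236. 208.]
-0.0233 0.013 0.028 [321. 208.]
0.0567 -0.013 -0.028 [218. 313.]
0.0567 -0.013 0.028 [339. 314.]
0.0567 0.013 -0.028 [214. 262.]
0.0567 0.013 0.028 [342. 262.]
265 [(204, 233), (206, 239), (208, 234), (210, 93), (212, 105), (214, 35), (216, 33), (218, 32), (220, 34), (222, 35), (224, 34), (226, 32), (228, 33), (230, 32), (232, 33), (234, 34), (236, 34), (238, 31), (240, 33), (242, 33), (244, 35), (246, 31), (248, 33), (250, 33), (252, 33), (254, 34), (256, 108), (258, 75), (260, 32), (262, 34), (264, 37), (266, 36), (268, 39)]
280 [(204, 241), (206, 233), (208, 133), (210, 64), (212, 108), (214, 35), (216, 31), (218, 34), (220, 31), (222, 35), (224, 35), (226, 31), (228, 36), (230, 35), (232, 31), (234, 36), (236, 33), (238, 34), (240, 36), (242, 34), (244, 34), (246, 33), (248, 35), (250, 36), (252, 33), (254, 33), (256, 108), (258, 77), (260, 32), (262, 36), (264, 34), (266, 35), (268, 38)]
300 [(204, 147), (206, 133), (208, 139), (210, 66), (212, 108), (214, 37), (216, 35), (218, 33), (220, 36), (222, 36), (224, 34), (226, 33), (228, 34), (230, 34), (232, 34), (234, 35), (236, 35), (238, 33), (240, 34), (242, 33), (244, 35), (246, 33), (248, 36), (250, 32), (252, 34), (254, 33), (256, 108), (258, 78), (260, 33), (262, 35), (264, 38), (266, 37), (268, 38)]
```

Call:
apply_moves:
  steps:
    - {"translation": [0.05, -0.02, 0], "rotation": [0, 0, -0.03]}
    - {"translation": [0.1, -0.04, 0], "rotation": [0, 0, -0.06]}
    - {"translation": [0.16, -0.06, 0], "rotation": [0, 0, -0.09]}
    - {"translation": [0.22, -0.085, 0], "rotation": [0, 0, -0.123]}
    - {"translation": [0.27, -0.105, 0], "rotation": [0, 0, -0.123]}
    - {"translation": [0.292, -0.114, 0], "rotation": [0, 0, -0.123]}
    - {"translation": [0.292, -0.114, 0], "rotation": [0, 0, -0.123]}
    - {"translation": [0.292, -0.114, -0.04], "rotation": [0, 0, -0.123]}
    - {"translation": [0.292, -0.114, -0.1], "rotation": [0, 0, -0.123]}
    - {"translation": [0.292, -0.114, -0.16], "rotation": [0, 0, -0.123]}

```text
t: 28.25
eef_pos: [0.5714, -0.2661, 0.2095]
ee_rot: [-3.141, -0.001, -0.458]
force: [-0.4, 0.4, -2.1]
width: 0.0554
gripper_force: 30.0
```

Call:
apply_moves:
  steps:
    - {"translation": [0, 0, -0.06], "rotation": [0, 0, 0]}
    - {"translation": [0, 0, -0.12], "rotation": [0, 0, 0]}
    - {"translation": [0, 0, -0.18], "rotation": [0, 0, 0]}
    - {"translation": [0, 0, -0.24], "rotation": [0, 0, 0]}
    - {"translation": [0, 0, -0.3], "rotation": [0, 0, 0]}
    - {"translation": [0, 0, -0.36], "rotation": [0, 0, 0]}
    - {"translation": [0, 0, -0.41], "rotation": [0, 0, 0]}
    - {"translation": [0, 0, -0.45], "rotation": [0, 0, 0]}
    - {"translation": [0, 0, -0.475], "rotation": [0, 0, 0]}
    - {"translation": [0, 0, -0.488], "rotation": [0, 0, 0]}

```text
t: 29.08
eef_pos: [0.5712, -0.2663, 0.0871]
ee_rot: [3.141, 0.001, -0.458]
force: [-0.1, 0.2, -1.7]
width: 0.0557
gripper_force: 30.0
```

Call:
apply_moves:
  steps:
    - {"translation": [0, 0, 0], "rotation": [0, 0, 0]}
    - {"translation": [0, 0, 0], "rotation": [0, 0, 0]}
    - {"translation": [0, 0, 0], "rotation": [0, 0, 0]}
    - {"translation": [0, 0, 0], "rotation": [0, 0, 0]}
    - {"translation": [0, 0, 0], "rotation": [0, 0, 0]}
    - {"translation": [0, 0, 0], "rotation": [0, 0, 0]}
    - {"translation": [0, 0, 0], "rotation": [0, 0, 0]}
    - {"translation": [0, 0, 0], "rotation": [0, 0, 0]}
    - {"translation": [0, 0, 0], "rotation": [0, 0, 0]}
    - {"translation": [0, 0, 0], "rotation": [0, 0, 0]}

```text
t: 29.92
eef_pos: [0.572, -0.2665, 0.088]
ee_rot: [-3.142, -0.001, -0.458]
force: [0.1, -0.2, -2.2]
width: 0.056
gripper_force: 30.0
```

Run:
```python
from h import *
a=grab_frame("wrist").max(2).astype(int);o=cv2.imread("pics/w7.png").max(2).astype(int)
d=abs(a-o)[214:262,240:320];print("pack view change",d.mean(),[int(a[r,280]) for r in range(206,262,2)])
s=get_state();print(s["eef_pos"],s["gripper_force"])
if d.mean()<15: print(job_done())
```

```text
pack view change 1.6963541666666666 [75, 39, 38, 108, 35, 34, 34, 33, 32, 35, 34, 37, 34, 33, 34, 34, 34, 35, 36, 33, 35, 34, 32, 36, 36, 110, 78, 32]
[ 0.5720321  -0.2664778   0.08794904] 29.99705672264099
the job is handed in; nothing more can be done
None
```

I handed the job in after about 30 s of robot time: the pack stood by itself on its end, was carried over the rack, and is now held upright about 12 mm above the bay mouth, centred and turned to fit by my measurements; no pass/fail verdict came back.

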